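Blow out the pipette and bring it over the dish

ROBOT

A 6-joint arm with a two-finger parallel gripper is mounted at the origin on a cart in front of the work surface, level with it; the furniture and walls round the work are solid. World frame = base frame: x ahead of the robot, y to its left, z up, the work surface at z = 0. Lengths are in m, angles in degrees, forces in N, time in s.
With the tool pointing down it reaches from about 0.4 to 0.825 m from the base axis. Payload 7 kg.
Tool frame: the origin (TCP) lies midway between the tips of the shut fingers; the grasp point (between the pads) lies 19 mm behind it; z points along the fingers, y is the line along which they close (so a half turn about z gives the same grasp; the last joint's range is limited). The gripper opens to 88 mm and grips with 3 to 60 N. Pads are 19 mm wide; open, the fingers measure 130 mm over their backs; the gripper's body (78 mm by 193 mm) begins 47 mm behind the grasp point.
Start: joints at [79.991, 20.546, 0.682, 0, -70.136, -16.507], TCP at [0.301, 0.604, 0.227] pointing down, gripper open.
Joint ranges: [-176.03, 176.03], [-82.01, 121.73], [-58.28, 71.71], [-173.87, 95.51], [-174.79, -0.11], [-173.66, 173.66]. Speed limits (degrees/s): [136.94, 136.94, 172.46, 180, 180, 180].

INTERFACE

Orientations are given as a 3x3 rotation matrix whose columns are the frame's x, y, z axes.
In Python, from rig import robot gives the robot as it stands. Calls block until the motion is done:
- robot.goto(position, orientation): joint-space move of the TCP to a pose.
- robot.servo_line(position, ori=None, speed=0.15): straight line of the TCP; ori=None keeps the orientation; speed is the mean speed in m/s.
- robot.movej(angles): joint-space move.
- robot.move_gripper(opening): opening from 0.0 (shut) to 1.0 (fully open); the grip force is fixed at half the most; returns when the fingers have stopped.
- robot.dwell(seconds).
- robot.ik(position, orientation): joint angles nearest the present ones, or None.
- robot.grab_frame(name): name is "scene" or "top" or "wrist"; returns (picture, depth): 400x640x3 uint8, red, green, blue; 400x640 float32, m along the optical axis (not along the pixel's ray), 0 where there is no reading.
- robot.camera_info(name): a dict with "vfov" (degrees; the focal length in pixels is half the picture's height over the tangent of half this angle, whatever the lens; pixels are square), "cx", "cy" (the principal point, pixels), "view" (4x4, takes a point from world to camera coordinates); the wrist camera has in their place "T_tool_cam" (4x4, takes a point from camera to tool coordinates, whose origin is the TCP and whose axes are the flange's). Camera axes: x right, y down, z forward; pixel columns grow to the right and rows downward; lengths in m; the calibration is good to about 2 mm. A picture is of the moment at which its call begins: read the wrist's pose just before it. camera_info takes no time and is no camera call.
A pose or a line that the arm cannot do raises robot.Unreachable and nothing moves.
- robot.job_done(): hands the job in; it is judged then, once.
Readings, each from a call of its own:
- robot.read_t(): time.
- robot.read_qpos(): joint angles.
- robot.read_qvel(): joint speeds.
- robot.read_effort(): joint torques, N m.
- robot.read_position(): TCP position.
- robot.read_tcp_rot(): TCP orientation.
- robot.read_force(): force on the tool from outside, world axes, zero at the start.
- robot.read_ft_torque(): the same for the moment, N m.
- robot.read_grip_width(): opening from 0.0 (shut) to 1.0 (fully open).
- robot.read_finger_force(): force on a finger pad.
Only numpy, scipy, OpenCV 4.12 (cv2) and the standard library are available. Lean on these libraries where they do the work, as an engineer would, in place of code of your own. Each camera call takes 0.05 s, during which the arm holds its last target. There are 200 camera calls.

TASK

The pipette stands upright in its bench stand: press its plunger down to its stop to blow it out and let it come up again. Then grip the pipette by its body, lift it straight up out of the stand, carry it clear over the things between without shifting them, and hold it upright with its tip about one centimetre above the middle of the petri dish that lies in the steel tray. Touch neither the dish nor the tray, and finish still holding the pipette there.

Things in the scene. Friction and masses are not known exactly. Their poses are not given: they have to be found in the camera images.
- pipette: Grey-white micropipette, 240 mm long, 90 g, standing tip down in the stand. Origin 120 mm above the tip; its +y axis points up along the pipette, so it starts at roll 90 deg. The body, 92 to 216 mm above the tip, is 22 mm thick between two flat faces and up to 48 mm wide; below it is a round shank, 15 mm thick at the top, 7 mm near the tip. The plunger head sits above the body.
- pipette_tip (a point): The lower end of the pipette. z points up along the pipette, x along its wide side, y across its 22 mm thickness. At the start it stands 8 mm above the counter, on the stand's foot.
- pipette_grip (a point): A good place to grip: inside the body, 200 mm above the tip and 40 mm below the top of the plunger, 5.5 mm from the shank's axis along x. z points up along the pipette, y across the 22 mm between the two flat faces (the line for the fingers to close along), x along its wide side. About 208 mm above the counter at the start.
- plunger_top (a point): Middle of the top of the plunger's round head, 18 mm across; moves with the plunger. About 248 mm above the counter at the start.
- pipette_plunger (a joint): The plunger: 0 is up (as it starts), 0.008 m is down at its stop. A spring (1000 N/m, about 9 N with friction at the stop) brings it up again.
- stand: Bench stand, fixed: grey foot 95 x 85 mm, 8 mm thick, two cheeks and a white top plate whose upper face, the highest part, is 97.5 mm above the counter. The shank passes with 1 to 2 mm of play through an 18 mm hole in that plate and an 11 mm hole in a low plate; it may lean 2 degrees and comes out straight up. Origin: middle of the underside, under the holes.
- stand_hole (a point): Middle of the top plate's hole, at its upper face, 97.5 mm above the counter.
- tray: The steel instrument tray, fixed, 110 x 210 mm, rim 19 mm high, floor 2 mm thick; origin at the middle of its underside, y along its length.
- dish: The petri dish in the tray, the target: round, 61 mm across, 16 mm high, loose, 20 g; origin at the middle of its underside, 2 mm above the counter.
- dish_top (a point): Middle of the dish's top, 16 mm above its underside.
- tip_box: Bystander between stand and tray: box of pipette tips with clear lid, 93 x 122 x 83 mm high; origin at the middle of its underside, y along its length.
- bottle: Bystander: small amber bottle, 36 mm across, 72 mm high; origin at the middle of its underside.
- spare_dish: Bystander: a second petri dish of the same size, on the bare counter; not the target.
Not all that is in view belongs to the job. Several things have the shape of the pipette; the one meant has the colours described above.

How it is judged:
By the outcome, as a careful person would: the job done as asked, in the order asked, and still so for the second after the job is handed in, while the arm keeps its last pose, push and grip.
It also fails if it takes over 54 s, if anything falls off the work surface, if the arm or the gripper's body presses on something with over 40 N, if the wrist force passes 120 N, or if a joint passes its speed limit or range.

## Working session

There is one attempt and no reset: what is moved stays moved. The work goes in short steps, each a Python script; the robot and the scene stay as the last script left them, time stands still between calls to the robot, and variables do not carry over. Pictures are saved under pics/ and viewed, at most 10 in all, crops included, and the job is handed in when it is done.

```bash
ls; mkdir -p pics; cat > h.py <<'E'
import numpy as np, cv2
from rig import robot
def K(n):
    c=robot.camera_info(n); f=200/np.tan(np.radians(c['vfov'])/2); return c,f,c['cx'],c['cy']
def cam2world(n):
    c=K(n)[0]
    if n!='wrist': return np.linalg.inv(np.array(c['view']))
    T=np.eye(4);T[:3,:3]=robot.read_tcp_rot();T[:3,3]=robot.read_position()
    return T@np.array(c['T_tool_cam'])
def ray(n,u,v,T=None):
    c,f,cx,cy=K(n); T=cam2world(n) if T is None else T
    return T[:3,3],T[:3,:3]@np.array([(u-cx)/f,(v-cy)/f,1.])
def tri(rays):
    A=0;b=0
    for o,d in rays:
        d=d/np.linalg.norm(d);P=np.eye(3)-np.outer(d,d);A=A+P;b=b+P@o
    x=np.linalg.solve(A,b); return x,[np.linalg.norm(np.cross(x-o,d/np.linalg.norm(d))) for o,d in rays]
def cloud(n,dep,T=None):
    c,f,cx,cy=K(n);T=cam2world(n) if T is None else T
    v,u=np.mgrid[:400,:640]; P=np.stack([(u-cx)/f*dep,(v-cy)/f*dep,dep],-1)
    return P@T[:3,:3].T+T[:3,3]
E
python3 - <<'E'
from h import *
for n in('scene','top'):
    p,d=robot.grab_frame(n); np.savez(f'{n}.npz',p=p,d=d); cv2.imwrite(f'pics/{n}.png',p[:,:,::-1])
    print(n,K(n)[1:],cam2world(n).round(3).tolist(), robot.camera_info(n).keys())
print(robot.read_tcp_rot().round(3) , K('wrist')[0])
E
```

```text
pics
scene (np.float64(395.8659486717615), 314.2620216312479, 200.6317904640347) [[0.725, -0.506, 0.467, 0.059], [-0.689, -0.529, 0.496, -0.482], [-0.004, -0.681, -0.732, 0.921], [0.0, 0.0, 0.0, 1.0]] dict_keys(['vfov', 'cx', 'cy', 'view'])
top (np.float64(391.3956434946828), 317.5012905251736, 207.92921837969467) [[0.063, -0.973, 0.223, 0.321], [-0.998, -0.061, 0.016, 0.036], [-0.002, -0.223, -0.975, 1.261], [0.0, 0.0, 0.0, 1.0]] dict_keys(['vfov', 'cx', 'cy', 'view'])
[[ 0.895 -0.447 -0.001]
 [-0.447 -0.895 -0.001]
 [ 0.     0.001 -1.   ]] {'vfov': 63.02607924678527, 'cx': 318.28252463482767, 'cy': 202.46001596418475, 'T_tool_cam': array([[ 1.19120330e-04, -9.60303316e-01, -2.78957929e-01,
         7.56305547e-02],
       [ 9.99999862e-01,  2.57181795e-04, -4.58320785e-04,
         2.66251241e-04],
       [ 5.11869871e-04, -2.78957836e-01,  9.60303214e-01,
        -1.57999867e-01],
       [ 0.00000000e+00,  0.00000000e+00,  0.00000000e+00,
         1.00000000e+00]])}
```

View pics/scene.png

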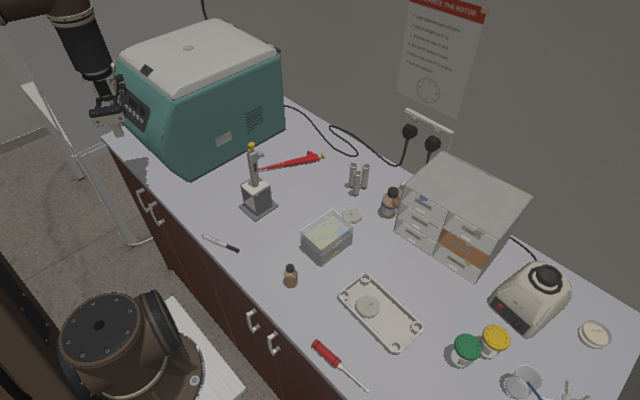

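View pics/top.png

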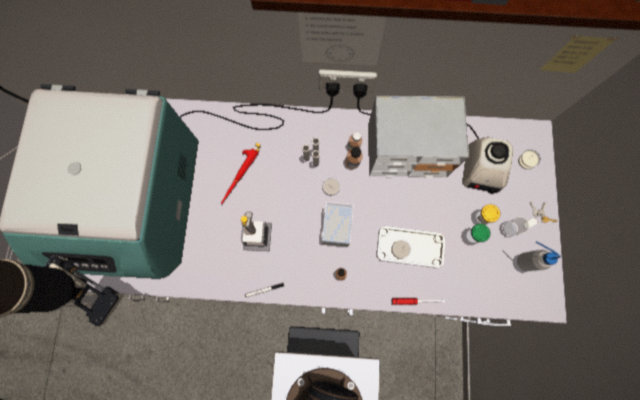

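Candidates for the pipette: the grey-white one upright in the stand (scene 253,160; top 248,225), and the red one lying on the counter (scene 290,162; top 240,172), which has the wrong colour. Grey bottles at scene (358,178) are also not it. Dishes: the one in the tray (scene 367,306; top 401,249) is the target. The ones at top (331,187) and (530,159) are not. Next, a close crop to check, plus a depth cloud.

```bash
python3 - <<'E'
from h import *
S=np.load('scene.npz');T=np.load('top.npz')
a=cv2.resize(S['p'][135:225,225:295],None,fx=6,fy=6,interpolation=cv2.INTER_CUBIC)
b=cv2.resize(T['p'][205:260,230:280],None,fx=7,fy=7,interpolation=cv2.INTER_CUBIC)
im=np.zeros((540,780,3),np.uint8);im[:540,:420]=a;im[:385,430:780]=b
cv2.imwrite('pics/crop1.png',im[:,:,::-1])
for n,D,pts in(('scene',S,[(252,145),(251,151),(254,165),(256,190),(367,303),(327,230),(290,275)]),('top',T,[(245,217),(248,225),(255,235),(401,249),(337,223),(341,273),(411,247)])):
    W=cloud(n,D['d'])
    for u,v in pts: print(n,u,v,D['p'][v,u],W[v,u].round(3))
E
```

```text
scene 252 145 [178 150  44] [0.509 0.237 0.247]
scene 251 151 [90 84 71] [0.508 0.244 0.223]
scene 254 165 [46 46 46] [0.504 0.234 0.18 ]
scene 256 190 [179 173 168] [0.492 0.225 0.096]
scene 367 303 [152 150 138] [ 0.49  -0.216  0.015]
scene 327 230 [164 162 145] [ 0.544 -0.017  0.082]
scene 290 275 [152 128 106] [ 0.39  -0.04   0.053]
top 245 217 [235 196  63] [0.515 0.242 0.251]
top 248 225 [140 131 123] [0.5   0.238 0.218]
top 255 235 [238 233 228] [0.492 0.238 0.095]
top 401 249 [194 182 169] [ 0.487 -0.216  0.02 ]
top 337 223 [200 201 203] [ 0.546 -0.007  0.088]
top 341 273 [44 42 37] [ 0.397 -0.027  0.075]
top 411 247 [233 231 227] [ 0.498 -0.252  0.004]
```

View pics/crop1.png

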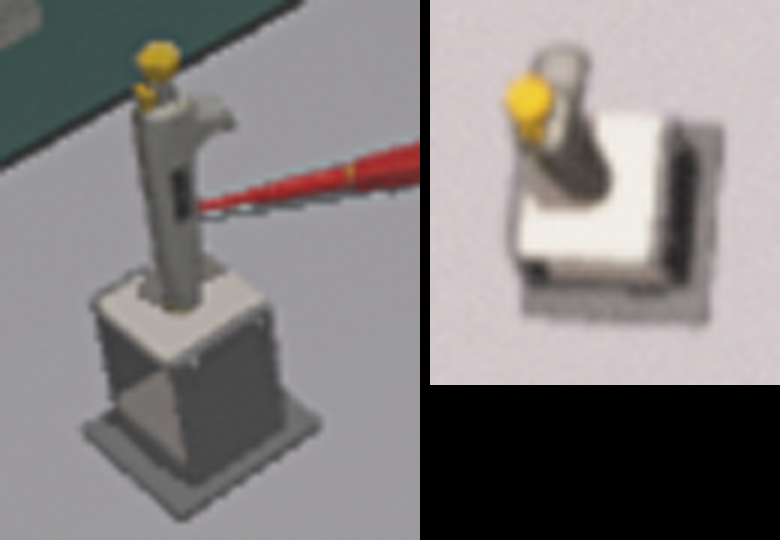

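Crop shows the grey-white pipette with its yellow plunger head at scene (251.3,143.8) and top (244.0,219.3), standing in the white-topped stand, so the choice is right. Depth puts the head at about (0.51, 0.24, 0.25), as expected. Next, close views with the wrist camera.

```bash
python3 - <<'E'
from h import *
print('plunger tri',tri([ray('scene',251.3,143.8),ray('top',244.0,219.3)]))
def R(a):
    a=np.radians(a); x=np.array([np.cos(a),np.sin(a),0]);z=np.array([0,0,-1.]);return np.c_[x,np.cross(z,x),z]
p=robot.read_position(); print(robot.read_t())
robot.servo_line([p[0],p[1],0.40],speed=0.25)
for i,(pos,a) in enumerate([([.50,.24,.39],-10),([.50,.24,.39],-80)]):
    robot.goto(pos,R(a)); print(robot.read_t(),robot.read_qpos())
    T=cam2world('wrist'); im,d=robot.grab_frame('wrist'); np.savez(f'w{i}.npz',p=im,d=d,T=T)
    cv2.imwrite(f'pics/w{i}.png',im[:,:,::-1])
a=[np.load(f'w{i}.npz')['p'] for i in(0,1)]
cv2.imwrite('pics/w01.png',np.vstack([x[:300,120:520] if 0 else cv2.resize(x,(480,300)) for x in a])[:,:,::-1])
E
```

```text
plunger tri (array([0.51094552, 0.24474082, 0.24496822]), [np.float64(0.0011682841772145988), np.float64(0.0011682841772146845)])
0.1
2.475 [ 4.59266589e+01  5.54574153e+00  1.85679577e+00 -6.61286419e-03
 -8.63345725e+01  3.40932331e+01]
3.65 [ 4.59074759e+01  5.52504269e+00  1.85443041e+00  8.77628846e-04
 -8.63390217e+01 -3.57902835e+01]
```

View pics/w01.png

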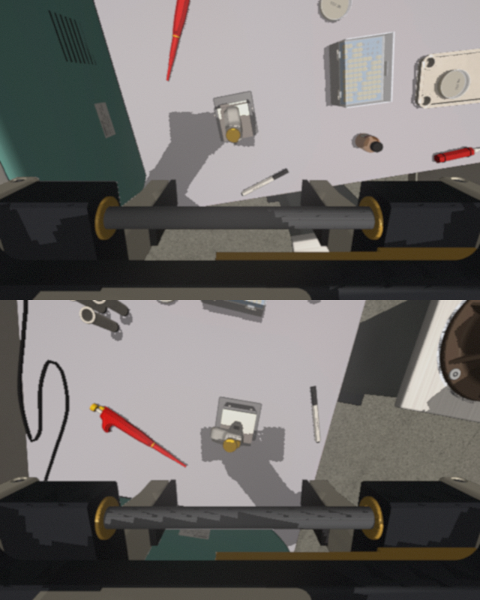

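The wrist views show the plunger head at about (311,180) in the first and (308,193) in the second. I'll combine both depth clouds and view crops.

```bash
python3 - <<'E'
from h import *
ims=[]
for i,(u,v) in enumerate([(311,165),(315,180)]):
    D=np.load(f'w{i}.npz'); ims.append(cv2.resize(D['p'][v-45:v+45,u-60:u+60],None,fx=6,fy=6,interpolation=cv2.INTER_CUBIC)[:,:,::-1])
    W=cloud('wrist',D['d'],D['T']);
    m=(np.abs(W[...,0]-.51)<.07)&(np.abs(W[...,1]-.24)<.07)&(D['d']>0)
    p=W[m]; rgb=D['p'][m].astype(int)
    yel=(rgb[:,0]>rgb[:,2]*1.8)&(p[:,2]>.2)
    q=p[yel&(p[:,2]>np.percentile(p[yel][:,2],60)-.003)]
    print(i,'yellow n',yel.sum(),'mean',q.mean(0).round(4),'ext',q.min(0).round(3),q.max(0).round(3))
    for lo,hi in((.236,.26),(.205,.236),(.17,.205),(.13,.17),(.105,.13),(.09,.103)):
        s=p[(p[:,2]>lo)&(p[:,2]<hi)]
        if len(s)<5: print(lo,len(s)); continue
        c,sz,a=cv2.minAreaRect((s[:,:2]*1000).astype(np.float32)); print(lo,hi,len(s),'c',np.round(c,1),np.round(sz,1),round(a,1),'z',np.median(s[:,2]).round(4))
cv2.imwrite('pics/w_c.png',cv2.resize(np.vstack(ims),None,fx=.55,fy=.55))
E
```

```text
0 yellow n 6209 mean [0.5166 0.2027 0.483 ] ext [0.51  0.17  0.479] [0.525 0.244 0.489]
0.236 0.26 302 c [510.8 245.8] [18.5 17.7] 33.6 z 0.2465
0.205 0.236 556 c [516.2 245.7] [22.  45.4] 88.3 z 0.2125
0.17 0.205 132 c [521.2 245.3] [22.2 42. ] 89.4 z 0.2008
0.13 0.17 5 c [506.2 234.5] [10.9  0.8] 3.8 z 0.1618
0.105 1
0.09 0.103 1263 c [502.3 246.5] [62.3 71.1] 0.8 z 0.0972
1 yellow n 6026 mean [0.4718 0.2118 0.4832] ext [0.44  0.203 0.48 ] [0.511 0.22  0.49 ]
0.236 0.26 295 c [510.7 245.5] [17.2 18.5] 82.2 z 0.2466
0.205 0.236 625 c [515.9 245.2] [45.5 22.2] 2.7 z 0.2137
0.17 0.205 210 c [517.3 245.5] [22.3 49.3] 89.6 z 0.1971
0.13 0.17 78 c [504.5 236.4] [ 3.6 20.1] 89.5 z 0.1495
0.105 0.13 29 c [503.2 235.8] [ 1.8 14.8] 86.8 z 0.1204
0.09 0.103 1391 c [502.1 246.8] [61.9 72.2] 0.8 z 0.0973
```

View pics/w_c.png

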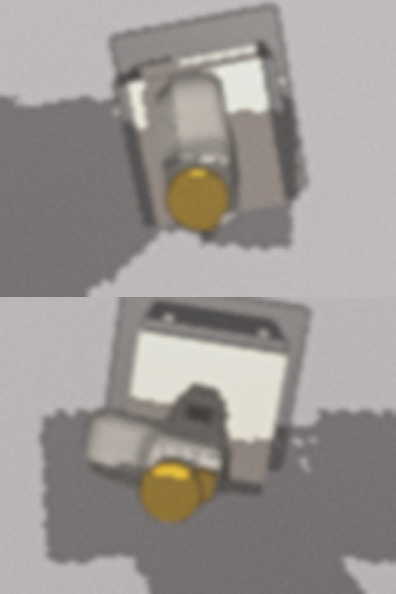

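Pipette measured: plunger head at (0.511, 0.2455), top near 0.247 as expected; body 22 mm across y, wide side along x, hook toward +x, yaw about 0. Next I press the plunger with the fingers shut.

```bash
cat >> h.py <<'E'
def R(a,tx=0,ty=0):
    a=np.radians(a); x=np.array([np.cos(a),np.sin(a),0]);z=np.array([0,0,-1.]);M=np.c_[x,np.cross(z,x),z]
    return cv2.Rodrigues(np.radians([tx,ty,0.]))[0]@M
E
python3 - <<'E'
from h import *
robot.goto([.5108,.2456,.30],R(0)); robot.move_gripper(0)
robot.servo_line([.5108,.2456,.252],speed=.1); f0=robot.read_force(); print(robot.read_t(),f0)
z=.249
while z>.232:
    robot.servo_line([.5108,.2456,z],speed=.02); F=robot.read_force()-f0
    print(round(z,4),robot.read_position().round(4)[2],F.round(1),round(robot.read_t(),2))
    if F[2]>18 or np.hypot(F[0],F[1])>8: break
    z-=.001 if F[2]<7 else .0005
T=cam2world('scene'); im,d=robot.grab_frame('scene'); cv2.imwrite('pics/press.png',cv2.resize(im[120:220,200:320],None,fx=4,fy=4)[:,:,::-1])
E
```

```text
7.025 [-0.23188232  0.39516901 -0.17121141]
0.249 0.2493 [-0.3 -0.6  0.3] 7.33
0.248 0.248 [-0.2  0.1  0. ] 7.58
0.247 0.2471 [ 0.6 -0.7  1.1] 7.83
0.246 0.2461 [ 0.3 -0.6  2.2] 8.07
0.245 0.2451 [ 0.2 -0.8  2.5] 8.32
0.244 0.2441 [-0.6 -0.6  4. ] 8.57
0.243 0.2431 [-0.1 -0.2  4.8] 8.82
0.242 0.2422 [0.2 0.5 4.8] 9.07
0.241 0.2413 [-0.3 -0.1  5.3] 9.32
0.24 0.2404 [ 0.1 -0.1  6.5] 9.57
0.239 0.2396 [-1.  -0.3  7.6] 9.82
0.2385 0.2393 [ 0.3 -1.2  8.6] 10.07
0.238 0.239 [-0.9  0.4  8.5] 10.32
0.2375 0.2389 [-1.  -0.1 10.9] 10.57
0.237 0.2388 [-1.8 -0.2 13.2] 10.82
0.2365 0.2387 [-2.  -0.2 14.9] 11.07
0.236 0.2386 [-2.4 -0.  16.6] 11.32
0.2355 0.2386 [-2.6 -0.3 19.1] 11.57
```

Stop reached: the force climbs steeply from z≈0.239, about 8.5 mm below first contact. Now release and grip.

```bash
python3 - <<'E'
from h import *
robot.servo_line([.5108,.2456,.252],speed=.03); print(robot.read_force())
robot.servo_line([.5108,.2456,.275],speed=.1)
im,d=robot.grab_frame('scene'); 
robot.move_gripper(1.0)
robot.servo_line([.511,.2455,.190],speed=.08); print(robot.read_force().round(1))
robot.move_gripper(0); print('grip',robot.read_grip_width()*88,robot.read_finger_force(),robot.read_force().round(1),robot.read_t())
im2,d=robot.grab_frame('scene')
cv2.imwrite('pics/grip.png',np.hstack([cv2.resize(i[110:220,205:300],None,fx=4,fy=4) for i in(im,im2)])[:,:,::-1])
E
```

```text
[0.36530698 0.70922022 0.16571656]
[ 0.1  0.4 -0.1]
grip 21.957563620465482 29.988255979840233 [-0.2 -0.3  1. ] 16.4667
```

View pics/grip.png

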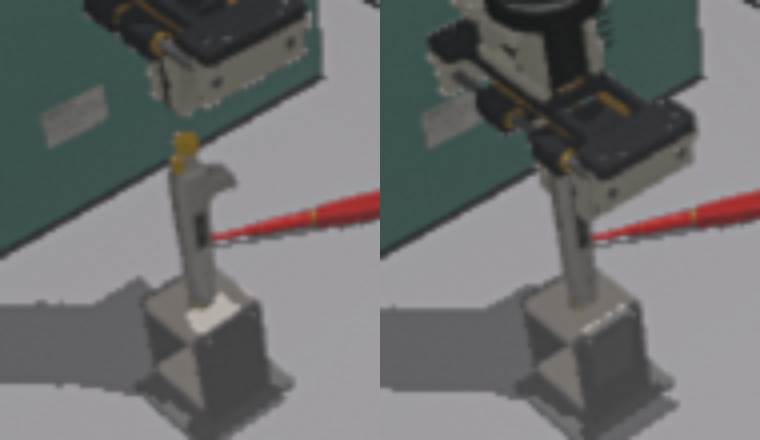

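The plunger is up again (left), and the fingers hold the body at 22 mm (right). Now lift straight up, watching the force.

```bash
python3 - <<'E'
from h import *
for z in(.195,.215,.245,.275,.32):
    robot.servo_line([.511,.2455,z],speed=.1 if z>.2 else .03); print(z,robot.read_force().round(1),round(robot.read_grip_width()*88,2))
print(robot.read_t())
ims=[]
for n,(u0,v0) in(('scene',(205,60)),('top',(215,170))):
    im,d=robot.grab_frame(n); np.savez(f'l{n}.npz',p=im,d=d); ims.append(cv2.resize(im[v0:v0+140,u0:u0+100],None,fx=4,fy=4,interpolation=cv2.INTER_CUBIC))
    c,f,cx,cy=K(n)
    for P in([.5055,.2455,.139],[.5055,.2455,.23]):
        q=np.array(c['view'])@np.array(P+[1]); print(n,(q[:2]/q[2]*f+[cx,cy]).round(1))
cv2.imwrite('pics/lift.png',np.hstack(ims)[:,:,::-1])
E
```

```text
0.195 [-0.3 -0.2 -0.7] 21.88
0.215 [-0.2  0.5 -1.5] 22.3
0.245 [-0.3 -0.4 -1.5] 21.89
0.275 [-0.1 -0.1 -1.4] 21.86
0.32 [-0.9 -0.4 -0.9] 21.72
18.6833
scene [253.7 173.5]
scene [249.8 149. ]
top [250.5 227.9]
top [244.8 222. ]
```

View pics/lift.png

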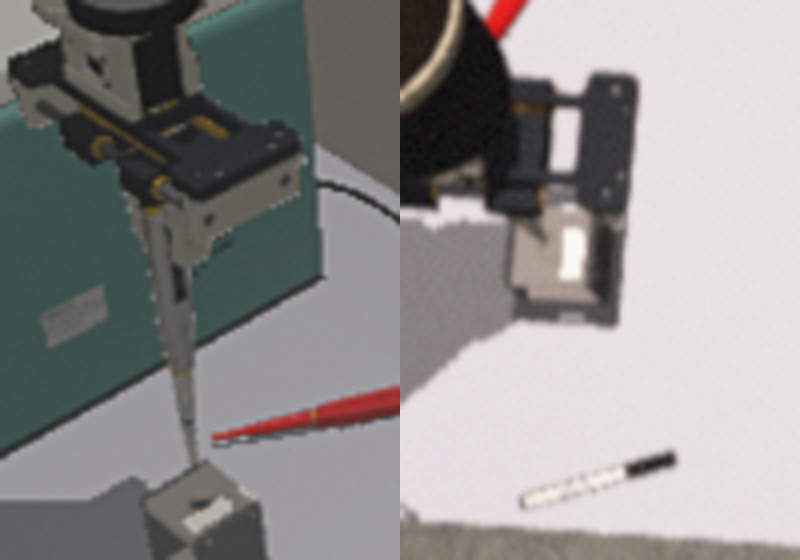

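The tip is clear of the stand: scene (254.3,175.8), top (251.5,230.2); the stand hole below is clear. I triangulate the tip and the lean.

```bash
python3 - <<'E'
from h import *
t,e=tri([ray('scene',254.3,175.8),ray('top',251.5,230.2)]); print('tip',t,e,robot.read_position())
for u,v in((254.3,175.8),(250.5,153)):
    o,d=ray('scene',u,v); s=(.2455-o[1])/d[1]; print((o+s*d).round(4))
D=np.load('lscene.npz'); W=cloud('scene',D['d'])
m=(np.abs(W[...,0]-.505)<.03)&(np.abs(W[...,1]-.243)<.03)&(W[...,2]>.13)&(W[...,2]<.30)&(D['d']>0)
p=W[m]
for lo in np.arange(.13,.30,.015):
    s=p[(p[:,2]>=lo)&(p[:,2]<lo+.015)]
    if len(s): print(round(lo,3),len(s),s.mean(0).round(4),np.ptp(s,axis=0).round(3))
E
```

```text
tip [0.50157761 0.24178044 0.13427704] [np.float64(0.0021768468380174624), np.float64(0.002176846838017447)] [0.51056874 0.24526002 0.31890907]
[0.5064 0.2455 0.1292]
[0.5058 0.2455 0.2156]
0.13 3 [0.5005 0.2434 0.1403] [0.001 0.006 0.003]
0.145 8 [0.5    0.2411 0.1533] [0.004 0.003 0.012]
0.16 11 [0.5005 0.2412 0.1677] [0.006 0.006 0.013]
0.175 16 [0.5002 0.2397 0.1835] [0.008 0.008 0.014]
0.19 21 [0.5016 0.2398 0.1983] [0.014 0.012 0.014]
0.205 17 [0.4994 0.2392 0.2127] [0.009 0.011 0.014]
0.22 21 [0.4996 0.2384 0.2266] [0.015 0.016 0.014]
0.235 35 [0.5004 0.2353 0.2421] [0.016 0.016 0.015]
0.25 40 [0.5004 0.2356 0.2576] [0.021 0.017 0.014]
0.265 43 [0.5001 0.2356 0.2724] [0.02  0.019 0.015]
0.28 48 [0.5007 0.2355 0.2879] [0.022 0.019 0.014]
0.295 14 [0.5013 0.2345 0.298 ] [0.02  0.015 0.005]
```

```bash
python3 - <<'E'
from h import *
for n in('scene','top'):
    D=np.load(f'{n}.npz'); W=cloud(n,D['d']); m=(np.hypot(W[...,0]-.488,W[...,1]+.216)<.042)&(W[...,2]>.0125)&(W[...,2]<.03)
    p=W[m]; print(n,len(p),cv2.minEnclosingCircle((p[:,:2]*1000).astype(np.float32)),p.mean(0).round(4),np.median(p[:,2]))
robot.servo_line([.511,0,.32],speed=.2); print(robot.read_force().round(1))
robot.servo_line([.493,-.216,.32],speed=.2); robot.dwell(.3)
print(robot.read_t(),robot.read_position(),robot.read_force().round(1),robot.read_qpos().round(0))
ims=[]
for n in('wrist','scene','top'):
    T=cam2world(n); im,d=robot.grab_frame(n); np.savez(f'd{n}.npz',p=im,d=d,T=T,R=robot.read_tcp_rot(),P=robot.read_position())
    u,v=dict(wrist=(318,190),scene=(355,250),top=(395,235))[n]; s=dict(wrist=2,scene=4,top=4)[n]
    w=400//s//1; h=560//s//(1)
    if n=='wrist': ims.append(cv2.resize(im[0:280,218:418],None,fx=2,fy=2))
    else: ims.append(cv2.resize(im[v-70:v+70,u-25:u+25],None,fx=4,fy=4,interpolation=cv2.INTER_CUBIC))
cv2.imwrite('pics/dish.png',np.hstack(ims)[:,:,::-1])
E
```

```text
scene 451 ((483.7119140625, -215.6123046875), 38.22462844848633) [ 0.4861 -0.2202  0.0164] 0.01619955175034893
top 310 ((483.433349609375, -217.57020568847656), 37.729515075683594) [ 0.4874 -0.2174  0.0178] 0.01757949956952598
[-0.3 -0.  -1.1]
21.6917 [ 0.49315428 -0.21547419  0.32012721] [ 0.1  0.7 -0.2] [ -3.   5.  -8.  -0. -78.  93.]
```

View pics/dish.png

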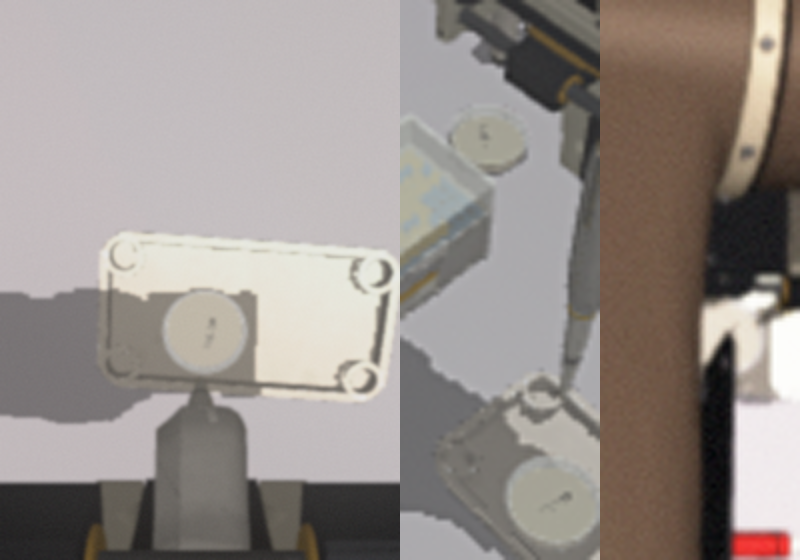

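The wrist view shows the tip at (318.5,192.5) and the dish centre at (320,165.5). In the scene view the tip is at (371.3,277.5) and the dish centre at (368.3,305.5). The body's midline and the tip agree sideways, so there's no lean across the faces. Next I compute the tip offset, the lean in x from the shank silhouette, and the dish centre.

```bash
python3 - <<'E'
from h import *
D=np.load('dwrist.npz'); S=np.load('dscene.npz'); Tw=D['T'];P=D['P']
t,e=tri([ray('wrist',318.5,192.5,Tw),ray('scene',371.3,277.5)]); print('tip',t.round(4),'minus tcp',(t-P).round(4),np.round(e,4))
def atz(o,d,z): return (o+(z-o[2])/d[2]*d).round(4)
print('tip from wrist at z=tcp-.181', atz(*ray('wrist',318.5,192.5,Tw),P[2]-.181), 'scene',atz(*ray('scene',371.3,277.5),P[2]-.181))
print('dish wrist',atz(*ray('wrist',320,165.5,Tw),.018),'scene',atz(*ray('scene',368.3,305.5),.018), tri([ray('wrist',320,165.5,Tw),ray('scene',368.3,305.5)]))
W=cloud('scene',S['d']); m=(np.hypot(W[...,0]-.488,W[...,1]+.2155)<.03)&(W[...,2]>.125)&(W[...,2]<.28)
pts=[]
for v in range(400):
    u=np.where(m[v])[0]
    if len(u):
        o,d=ray('scene',(u[0]+u[-1])/2,v); s=(t[1]-o[1])/d[1]; q=o+s*d; pts.append([v,u[0],u[-1],*q]); 
pts=np.array(pts); print(pts[::3].round(4))
k=(pts[:,5]>.14)&(pts[:,5]<.222); f=np.polyfit(pts[k,5],pts[k,3],1); print('x lean deg',np.degrees(np.arctan(f[0])),'x at tip',np.polyval(f,P[2]-.181),'x at grip',np.polyval(f,P[2]+.019))
E
```

```text
tip [ 0.4834 -0.2173  0.1446] minus tcp [-0.0097 -0.0017 -0.1755] [0.0015 0.0015]
tip from wrist at z=tcp-.181 [ 0.4814 -0.216   0.1391] scene [ 0.4869 -0.2168  0.1391]
dish wrist [ 0.4899 -0.2181  0.018 ] scene [ 0.4863 -0.2237  0.018 ] (array([ 0.48929666, -0.21979435,  0.01016531]), [np.float64(0.0017708547068871951), np.float64(0.0017708547068871214)])
[[ 2.390e+02  3.730e+02  3.730e+02  4.662e-01 -2.173e-01  3.023e-01]
 [ 2.420e+02  3.730e+02  3.840e+02  4.881e-01 -2.173e-01  2.725e-01]
 [ 2.450e+02  3.720e+02  3.840e+02  4.883e-01 -2.173e-01  2.621e-01]
 [ 2.480e+02  3.720e+02  3.830e+02  4.886e-01 -2.173e-01  2.514e-01]
 [ 2.510e+02  3.720e+02  3.820e+02  4.889e-01 -2.173e-01  2.406e-01]
 [ 2.540e+02  3.720e+02  3.810e+02  4.892e-01 -2.173e-01  2.295e-01]
 [ 2.570e+02  3.720e+02  3.790e+02  4.875e-01 -2.173e-01  2.202e-01]
 [ 2.600e+02  3.720e+02  3.770e+02  4.858e-01 -2.173e-01  2.107e-01]
 [ 2.630e+02  3.710e+02  3.760e+02  4.840e-01 -2.173e-01  2.011e-01]
 [ 2.660e+02  3.710e+02  3.760e+02  4.863e-01 -2.173e-01  1.871e-01]
 [ 2.690e+02  3.710e+02  3.750e+02  4.866e-01 -2.173e-01  1.750e-01]
 [ 2.720e+02  3.710e+02  3.730e+02  4.848e-01 -2.173e-01  1.648e-01]
 [ 2.750e+02  3.700e+02  3.720e+02  4.830e-01 -2.173e-01  1.545e-01]
 [ 2.780e+02  3.700e+02  3.710e+02  4.832e-01 -2.173e-01  1.416e-01]]
x lean deg 1.8986406539551446 x at tip 0.48388594043053207 x at grip 0.4905158735204943
```

Tip is 9.5 mm behind the TCP in x with a lean of about 2° (top toward +x), matching the stand's play. I tilt the tool −2° about y, lower to a hover, and look.

```bash
python3 - <<'E'
from h import *
Rt=R(0,0,-2.0)
robot.servo_line([.4922,-.2175,.30],Rt,speed=.1)
robot.servo_line([.4922,-.2175,.235],Rt,speed=.1); robot.dwell(.4)
P=robot.read_position();print(robot.read_t(),P,robot.read_tcp_rot().round(3).tolist(),robot.read_force().round(1))
ims=[]
for n in('wrist','scene'):
    T=cam2world(n); im,d=robot.grab_frame(n); np.savez(f'e{n}.npz',p=im,d=d,T=T,P=P)
    ims.append(cv2.resize(im[120:220,268:368] if n=='wrist' else im[240:340,315:415],None,fx=4,fy=4,interpolation=cv2.INTER_CUBIC))
cv2.imwrite('pics/hover.png',np.hstack(ims)[:,:,::-1])
S=np.load('escene.npz');W=cloud('scene',S['d']); m=(np.hypot(W[...,0]-.487,W[...,1]+.2175)<.03)&(W[...,2]>.04)&(W[...,2]<.20)
pts=[]
for v in range(400):
    u=np.where(m[v])[0]
    if len(u):
        o,d=ray('scene',(u[0]+u[-1])/2,v); s=(-.218-o[1])/d[1]; pts.append([v,u[0],u[-1],*(o+s*d)])
pts=np.array(pts); k=(pts[:,5]>.055)&(pts[:,5]<.14); f=np.polyfit(pts[k,5],pts[k,3],1); print('lean',np.degrees(np.arctan(f[0])),'x tip',np.polyval(f,.053),pts[-1])
E
```

```text
23.3917 [ 0.49227712 -0.21751794  0.23525383] [[0.999, -0.0, 0.035], [-0.0, -1.0, -0.0], [0.035, 0.0, -0.999]] [-0.6  0.3 -1.7]
lean 0.688366976511944 x tip 0.4915134931912797 [ 2.97000000e+02  3.69000000e+02  3.70000000e+02  4.93472119e-01
 -2.18000000e-01  4.39943815e-02]
```

View pics/hover.png

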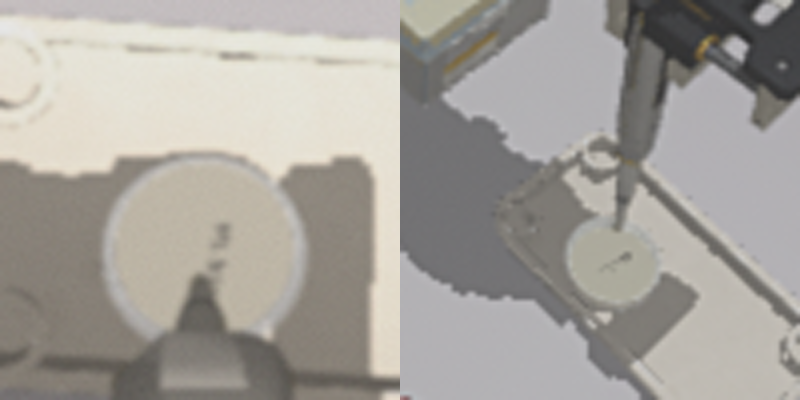

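In the hover view the wrist camera has the tip at (318.2,189.5) and the dish centre at (319.2,183.8). The scene camera has the tip at (369.3,297) and the dish at (368.2,305.8). The tip is still above the dish.

```bash
python3 - <<'E'
from h import *
D=np.load('ewrist.npz');T=D['T'];P=D['P']
def atz(o,d,z): return (o+(z-o[2])/d[2]*d).round(4)
t,e=tri([ray('wrist',318.2,189.5,T),ray('scene',369.3,297)]);print('tip',t.round(4),np.round(e,4))
print('tip@.0535',atz(*ray('wrist',318.2,189.5,T),.0535),atz(*ray('scene',369.3,297),.0535))
print('dish@.018',atz(*ray('wrist',319.2,183.8,T),.018),atz(*ray('scene',368.2,305.8),.018))
# circle fit of dish in wrist depth
W=cloud('wrist',D['d'],T); W2=W; m=(np.hypot(W[...,0]-.489,W[...,1]+.218)<.036)&(W[...,2]<.03)
h,b=np.histogram(W[m][:,2],20);print(h,b.round(3))
g=m&(W[...,2]>b[0]+(.010)) 
p=W[g]; 
for s in(1,):
    hull=cv2.convexHull((p[p[:,2]>.0125][:,:2]*1000).astype(np.float32)); print(cv2.fitEllipse(hull), np.median(p[:,2]))
E
```

```text
tip [ 0.4898 -0.2186  0.0501] [0.001 0.001]
tip@.0535 [ 0.4901 -0.2177  0.0535] [ 0.4884 -0.2205  0.0535]
dish@.018 [ 0.4895 -0.2188  0.018 ] [ 0.4855 -0.2241  0.018 ]
[ 34 184 244  65   6   0   0   0   1   2   7   2   2   5   2  49 403 869
 433  39] [-0.001 -0.     0.001  0.002  0.003  0.004  0.005  0.006  0.007  0.008
  0.009  0.01   0.011  0.012  0.013  0.014  0.015  0.016  0.017  0.018
  0.019]
((489.4578552246094, -218.33291625976562), (60.18290710449219, 60.483299255371094), 165.64224243164062) 0.016659619172185614
```

Dish centre is (0.4895,−0.2184), with a fitted diameter of 60 mm, and the tip is within 1 mm of it. Lower to the final height with a small lean correction, then verify.

```bash
python3 - <<'E'
from h import *
Rt=R(0,0,-2.4); P=[.4922-.0013-.0004,-.2181,.2105]
robot.servo_line([P[0],P[1],.225],Rt,speed=.05); robot.servo_line(P,Rt,speed=.03); robot.dwell(.5)
print(robot.read_t(),robot.read_position(),robot.read_force().round(1),robot.read_finger_force(),robot.read_grip_width()*88)
T=cam2world('wrist'); w,d=robot.grab_frame('wrist'); s,ds=robot.grab_frame('scene')
W=cloud('wrist',d,T);m=(np.hypot(W[...,0]-.4895,W[...,1]+.2184)<.036)&(W[...,2]>.0125)&(W[...,2]<.0185)
print(cv2.fitEllipse(cv2.convexHull((W[m][:,:2]*1000).astype(np.float32))))
for n,TT in(('wrist',T),('scene',None)):
    c,f,cx,cy=K(n);V=np.linalg.inv(TT if TT is not None else cam2world(n))
    for q in([.4895,-.2184,.028],[.4895,-.2184,.018]):
        a=V@np.array(q+[1]);print(n,(a[:2]/a[2]*f+[cx,cy]).round(1))
cv2.imwrite('pics/final.png',np.hstack([cv2.resize(w[130:230,268:368],None,fx=4,fy=4,interpolation=2),cv2.resize(s[250:350,320:420],None,fx=4,fy=4,interpolation=2)])[:,:,::-1])
E
```

```text
24.975 [ 0.49051201 -0.21808672  0.21054629] [ 0.2 -0.6 -0.8] 29.98731885794399 21.566218742950895
((489.3203125, -218.30380249023438), (60.45747756958008, 60.65702438354492), 176.75567626953125)
wrist [318.4 189.4]
wrist [318.3 187.6]
scene [367.9 301.3]
scene [367.6 303.3]
```

View pics/final.png

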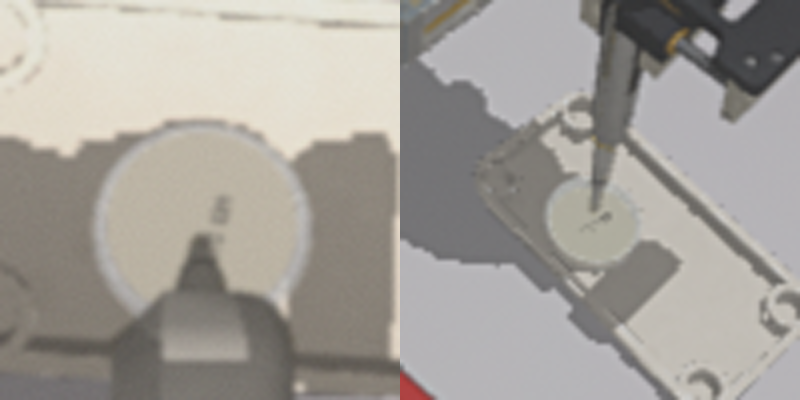

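The final view shows the tip at wrist (318.3,189.0) against an expected (318.4,189.4), and at scene (369,302.5) just above the dish centre (368,305.5). It's centred, about 1 cm up, and the dish hasn't moved.

```bash
python3 -c "
from rig import robot
print(robot.job_done())"
```

```text
the job is handed in; nothing more can be done
None
```

The job is handed in at about 25 s: I pressed the plunger to its stop and let it come up, lifted the pipette out of the stand, and left the arm holding it upright to within about a degree, tip about 1 cm above the middle of the dish in the tray and touching neither (no verdict was returned).

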